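# Shut the rice cooker and start the white rice program

## Robot

A 6-joint arm with a two-finger parallel gripper is mounted at the origin on a cart in front of the work surface, level with it; the furniture and walls round the work are solid. World frame = base frame: x ahead of the robot, y to its left, z up, the work surface at z = 0. Lengths are in m, angles in degrees, forces in N, time in s.
With the tool pointing down it reaches from about 0.35 to 0.875 m from the base axis. Payload 4.2 kg.
Tool frame: the origin (TCP) lies on the front face of the gripper's body, between the roots of the fingers; the fingertips stand finger_overhang ahead of it and the grasp point (between the pads) lies 51 mm ahead of it (finger_overhang is the distance from the TCP to the fingertips, in m); z points along the fingers, y is the line along which they close (so a half turn about z gives the same grasp; the last joint's range is limited). The gripper opens to 87 mm and grips with 3 to 60 N. Pads are 19 mm wide; open, the fingers measure 117 mm over their backs; the gripper's body (75 mm by 190 mm) begins 51 mm behind the grasp point.
Start: joints at [-57.204, 22.042, 0.453, 0, -68.411, -14.817], TCP at [0.193, -0.594, 0.292] pointing down, gripper open.
Joint ranges: [-179.83, 179.83], [-69.29, 118.12], [-61.27, 80.66], [-181.25, 117.63], [-171.15, -9.14], [-177.46, 177.46]. Speed limits (degrees/s): [159.86, 159.86, 180, 180, 180, 180].

## Interface

Orientations are given as a 3x3 rotation matrix whose columns are the frame's x, y, z axes.
In Python, from station import sense, capture, camera_model, finish_job, finger_overhang gives the robot as it stands. The module is installed in compiled form; this text tells all that it offers.
- The arm moves only by the tool jog_arm, never from a script. Its argument "rows" is a list that holds one entry, the list of rows, each a list of 4 numbers: the shift along the tool's x, y, z in m, then the turn about the tool's z in rad. A call has 1 to 20 rows; each row shifts and turns the commanded pose from where the row before left it, along the tool's axes as they then stand; what a row does not reach is not made up. A row lasts 1/8 s, in which the tool goes at most 62.5 mm and 10.7 degrees, less where a joint would pass 70% of its speed; a pose out of reach is approached as far as the arm can. A call is refused whole if a number of a shift passes 0.0625 or a number of a turn 0.188, either way. A call with a gripper value outside its range is refused whole. "claw" is the opening, from 0 (shut) to 1 (fully open), set as the call begins (left out, the last holds). The fingers move at their own pace and stop on an object; the grip force is fixed at half the most. Time passes only in rows, so rows that do not move let the fingers close. It gives the time, the measured TCP pose, the force, the opening and the grip force at its end, in the units of the state.
- sense(): the state, without advancing time (a new reading comes with each control period).
- capture(name): name is "scene" or "side" or "wrist"; returns the picture (480x640x3 uint8, red, green, blue); there is no depth.
- camera_model(name): a dict with "fovy" (degrees; the focal length in pixels is half the picture's height over the tangent of half this angle, whatever the lens; pixels are square), "cx", "cy" (the principal point, pixels), "eye" and "rotation" of the camera in the world. Camera axes: x right, y down, z forward; pixel columns grow to the right and rows downward; lengths in m; the calibration is good to about 2 mm. A picture is of the moment at which its call begins: read the wrist's pose just before it. camera_model takes no time and is no camera call; for the wrist camera it gives the pose at the moment of the call.
- finish_job(): hands the job in; it is judged then, once.
The state is a dict: "time_s": time; "joints": joint angles; "joint_velocities": joint speeds; "effort": joint torques, N m; "tcp_pos": TCP position; "ee_rot": TCP orientation; "wrist_force": force on the tool from outside, world axes, zero at the start; "moment": the same for the moment, N m; "gripper_width": opening from 0.0 (shut) to 1.0 (fully open); "gripper_force": force on a finger pad.
Only numpy, scipy, OpenCV 4.12 (cv2) and the standard library are available. Lean on these libraries where they do the work, as an engineer would, in place of code of your own. Each camera call takes 0.05 s, during which the arm holds its last target. There are 200 camera calls.

## Task

Get the rice cooker going on white rice, using only your fingertips: push the sprung lid down until its catch holds it shut, then press the white key with the dark grains (white rice), and then the green key with the triangle (start), each fully in. Only push and press: lift nothing, do not raise the lid further, do not press the brown key, the red key or the steel lid release, press no key while the lid is open, and leave everything standing around the cooker where it is.

Things in the scene. Friction and masses are not known exactly. Their poses are not given: they have to be found in the camera images.
- rice_cooker: Rice cooker, standing firmly on the worktop (it does not shift): round brushed-metal body 210 mm across, 150 mm high to the rim, black control panel at its front. Origin: centre of the underside; x points from the panel to the lid hinge at the back, y to the left as the robot sees it, z up.
- panel (a point): Middle of the black control panel's surface: 150 mm in front of (-x) the cooker's origin, 130 mm up. Panel 208 mm wide (y), 86 mm deep, sloping 0.35 rad down towards the robot. From left (+y) to right: brown key, white key, in the middle the steel lid release (near the lid) and a display (near the robot), red key, green key.
- lid_hinge (a point): The middle of the lid's hinge axis, at the back of the cooker: 112 mm behind (+x) the cooker's origin, 150 mm up. Its axes turn with the lid; its y axis is the hinge axis.
- lid_push (a point): Middle of the top of the grey thumb pad (24 x 64 mm) near the front edge of the white lid: push here. 197 mm in front of and 34 mm above the hinge axis with the lid shut (then 85 mm in front of the cooker's origin, 184 mm up); moves on an arc about the hinge. z axis stands on the lid's top. Lid 212 mm across, 33 mm high, a black steam vent in its rear half.
- lid (a joint): Lid angle in rad: 0 shut, 0.45 to 0.75 at the start (front edge raised). Stays where it is left when well open; below about 0.35 its spring lifts it again unless the catch holds it. At the thumb pad some 2 N move it, up to about 15 N over the last 15 mm, where the bar under its lip passes the hook; then a hard stop. Held by the catch it reads under 0.01.
- catch (a joint): Turn of the catch in rad: 0 at home (hook forward, holding the shut lid), up to 0.3 when the steel release pad is pressed; a spring brings it home. The lid itself turns it to about 0.15 for a moment as it passes.
- release_pad (a point): Top of the steel lid release pad (17 mm by 32 mm), middle of the panel's upper edge, just in front of the lid: pressing it lets the lid spring open. Not to be pressed.
- key_white_top (a point): Middle of the top of the white key with three dark grains (white rice program), 26 mm wide (y) by 20 mm, 6 mm proud of the panel, second from the left. The point's z axis points out of the key, square to the sloping panel; the key moves in along -z. Neighbouring key tops are 40 mm away.
- key_green_top (a point): Middle of the top of the green key with a white triangle (start), same size and travel, last on the right. z axis as for the white key.
- key_brown_top (a point): Middle of the top of the brown key with pale grains, first on the left. Not to be pressed.
- key_red_top (a point): Middle of the top of the red key with a white square, third from the left. Not to be pressed.
- key_white (a joint): How far the white key is pressed in, in m: 0 out, 0.004 fully in. A spring returns it: 1.5 N to start, 4 N fully in, then a hard stop. It counts as pressed beyond 0.003.
- key_green (a joint): How far the green key is pressed in, in m; springs and travel as the white key.
- key_brown (a joint): How far the brown key is pressed in, in m; springs and travel as the white key.
- key_red (a joint): How far the red key is pressed in, in m; springs and travel as the white key.
- rice_jar: Glass jar with a green lid, 95 mm across, 141 mm high, loose, to the left of the cooker; origin at the centre of its underside. Bystander.
- wood_spoon: Wooden spoon, 256 mm long, 53 mm wide, 15 mm high, lying in front on the left; origin under its middle. Bystander.
- beaker: Small beige cup, 47 mm across, 62 mm high, to the right of the cooker; origin at the centre of its underside. Bystander.
- garlic: Garlic bulb, 60 mm across, 58 mm high, to the right of the cooker; origin at its underside. Bystander.
- serving_bowl: Blue bowl, 149 mm across, 66 mm high, in front of the sink on the right; origin at the centre of its underside. Bystander.
- lemon: Lemon, 71 mm long, 51 mm high, at the far right in front of the sink; origin at its underside. Bystander.

How it is judged:
By the outcome, as a careful person would: the job done as asked, in the order asked, and still so for the second after the job is handed in, with the robot touching nothing.
It also fails if it takes over 43 s, if anything falls off the work surface, if the arm or the gripper's body presses on something with over 40 N, if the wrist force passes 120 N, or if a joint passes its speed limit or range.

## Working session

There is one attempt and no reset: what is moved stays moved. The work goes in short steps, Python scripts to look and compute and a tool call to move; the robot and the scene stay as the last step left them, time stands still between calls to the robot, and variables do not carry over. Pictures are saved under pics/ and viewed, at most 10 in all, crops included, and the job is handed in when it is done.

Besides the shell and the picture viewer there is one more tool, called by a JSON object that holds its "api" and its "payload", one argument or row to a line. jog_arm: Moves the arm, as the interface text tells. Its arguments: {"type":"object","properties":{"rows":{"type":"array"},"claw":{"type":"number"}},"required":["rows"]}

```bash
mkdir -p pics
python3 - <<'E'
from station import *
import cv2,numpy as np
s=sense();print(s['time_s'],s['tcp_pos'],np.round(s['ee_rot'],3),s['gripper_width'],finger_overhang() if callable(finger_overhang) else finger_overhang)
for n in("scene","side"):
    cv2.imwrite(f"pics/{n}0.png",capture(n)[:,:,::-1]);c=camera_model(n);print(n,c)
E
```

```text
0.0 [ 0.19282238 -0.59404801  0.29117209] [[-0.951 -0.309 -0.001]
 [-0.309  0.951  0.002]
 [ 0.     0.002 -1.   ]] 0.9991861947619197 0.0697
scene {'fovy': 45.81061941190968, 'cx': 321.2111784058868, 'cy': 242.77482218585322, 'eye': array([-0.71664628,  0.5717065 ,  0.77849289]), 'rotation': array([[-0.46804183, -0.35416385,  0.80963252],
       [-0.88364725,  0.17697272, -0.43341458],
       [ 0.0102169 , -0.9182857 , -0.39578655]])}
side {'fovy': 55.52307112184357, 'cx': 317.3729709253276, 'cy': 233.52741453283988, 'eye': array([ 0.28578986, -1.03906751,  0.7542986 ]), 'rotation': array([[ 0.95314162, -0.14479828,  0.26562099],
       [-0.30210139, -0.50198656,  0.81039759],
       [ 0.01599399, -0.85266814, -0.52220804]])}
```

View pics/scene0.png

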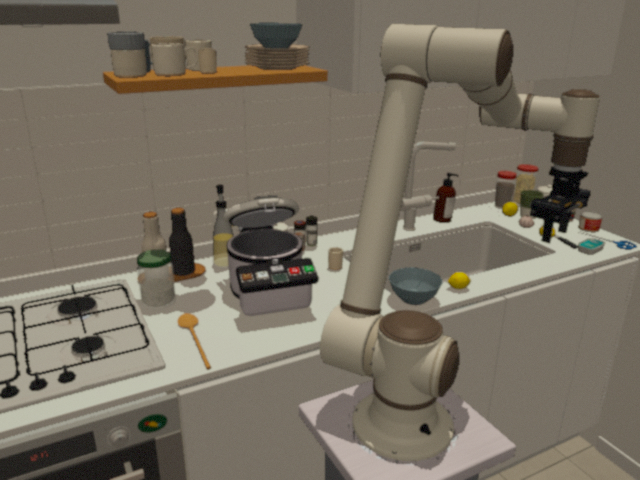

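View pics/side0.png

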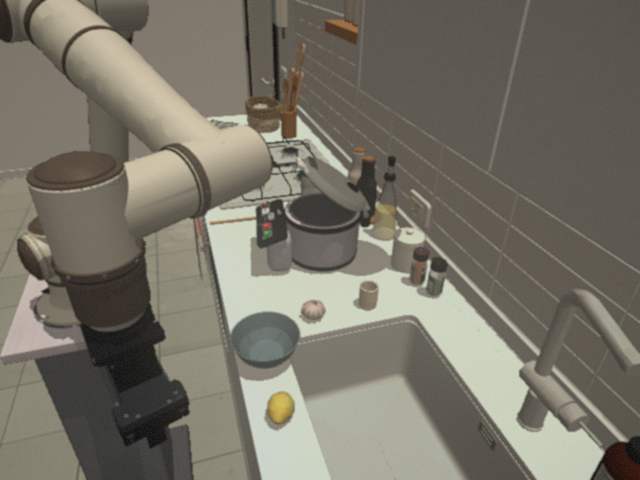

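The scene view shows the cooker near (268,265), with keys at about (248,277), (262,275), (293,270) and (308,268) and the lid open. In the side view the panel is at (270,225). I'll zoom in on both.

Run:
```python
import cv2,numpy as np
a=cv2.imread('pics/scene0.png')[190:315,215:335];b=cv2.imread('pics/side0.png')[145:275,240:370]
f=lambda i:cv2.resize(i,(400,400*i.shape[0]//i.shape[1]),interpolation=cv2.INTER_CUBIC)
a,b=f(a),f(b);h=max(a.shape[0],b.shape[0]);o=np.zeros((h,800,3),np.uint8);o[:a.shape[0],:400]=a;o[:b.shape[0],400:]=b
cv2.imwrite('pics/crop0.png',o)
```

```text
(no output)
```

View pics/crop0.png

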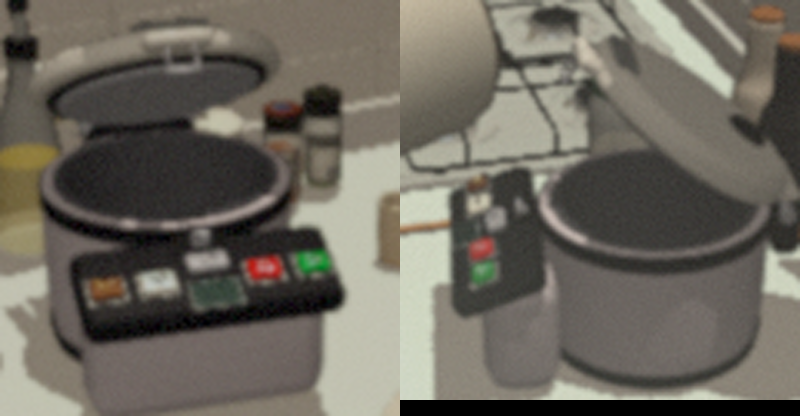

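Left crop: brown (107,289), white (157,284), red (265,268) and green (313,262). Right crop: red (482,248), green (484,272), and white near (480,205). I'll get sub-pixel centroids and triangulate.

```bash
cat > h.py <<'E'
import cv2,numpy as np
from station import *
def ray(c,uv):
    f=240/np.tan(np.radians(c['fovy'])/2)
    d=np.array(c['rotation'])@np.array([(uv[0]-c['cx'])/f,(uv[1]-c['cy'])/f,1]);return np.array(c['eye']),d/np.linalg.norm(d)
def proj(c,p):
    f=240/np.tan(np.radians(c['fovy'])/2);q=np.array(c['rotation']).T@(np.array(p)-c['eye']);return np.array([c['cx']+f*q[0]/q[2],c['cy']+f*q[1]/q[2]])
def tri(*rs):
    A=sum(np.eye(3)-np.outer(d,d) for e,d in rs);b=sum((np.eye(3)-np.outer(d,d))@e for e,d in rs);p=np.linalg.solve(A,b)
    return p,[np.linalg.norm(np.cross(p-e,d)) for e,d in rs]
def cent(mask,box):
    x0,y0,x1,y1=box;m=mask[y0:y1,x0:x1].astype(np.uint8)
    n,l,st,c=cv2.connectedComponentsWithStats(m)
    if n<2:return None
    k=1+st[1:,4].argmax();return c[k]+[x0,y0],st[k,4]
E
python3 - <<'E'
from h import *
A=cv2.imread('pics/scene0.png').astype(int);B=cv2.imread('pics/side0.png').astype(int)
def ms(i):
    b,g,r=i[...,0],i[...,1],i[...,2];return dict(green=(g>r+40)&(g>b+25),red=(r>g+60)&(r>b+50),white=(i.min(2)>120),brown=(r>b+35)&(r<190))
a,b=ms(A),ms(B)
bx=dict(green=(300,260,317,276),red=(285,262,302,278),white=(254,268,270,282),brown=(240,270,255,283))
by=dict(green=(260,228,275,240),red=(260,219,275,231),white=(260,205,270,217),brown=(260,200,270,211))
C,D=camera_model('scene'),camera_model('side')
for k in bx:
    u,v=cent(a[k],bx[k]),cent(b[k],by[k])
    print(k,u,v)
    if u and v: print(tri(ray(C,u[0]),ray(D,v[0])))
    n=np.array([0,0,1.])
    e,d=ray(C,u[0]);print('scene@z.137',e+d*(0.137-e[2])/d[2])
E
```

```text
green (array([308.55932203, 268.05084746]), np.int32(59)) (array([266.81818182, 233.22727273]), np.int32(22))
(array([ 0.47710177, -0.03093308,  0.12964482]), [np.float64(0.00040888209045920643), np.float64(0.00040888209045909785)])
scene@z.137 [ 0.4643527  -0.02423819  0.137     ]
red (array([293.73134328, 269.98507463]), np.int32(67)) (array([266.09090909, 225.42424242]), np.int32(33))
(array([0.48369866, 0.00876829, 0.12984664]), [np.float64(0.0004308514476893714), np.float64(0.0004308514476894149)])
scene@z.137 [0.47129455 0.01484405 0.137     ]
white (array([261.80327869, 274.45901639]), np.int32(61)) (array([265.02777778, 210.63888889]), np.int32(36))
(array([0.49836204, 0.09193275, 0.12916403]), [np.float64(0.0002886613929934307), np.float64(0.0002886613929934683)])
scene@z.137 [0.48426756 0.09765244 0.137     ]
brown (array([246.49152542, 276.05084746]), np.int32(59)) (array([265.06666667, 203.73333333]), np.int32(15))
(array([0.50651891, 0.13053813, 0.13014985]), [np.float64(0.0001899326080704844), np.float64(0.0001899326080708066)])
scene@z.137 [0.49321731 0.13523987 0.137     ]
```

{"api": "jog_arm", "payload": {
  "rows": [
    [[0, 0, -0.045, 0.165], [0, 0, -0.045, 0.165], [0, 0, -0.045, 0.165], [-0.0086, 0.0476, 0, 0], [-0.0086, 0.0476, 0, 0], [-0.0086, 0.0476, 0, 0], [-0.0086, 0.0476, 0, 0], [-0.0086, 0.0476, 0, 0], [-0.0086, 0.0476, 0, 0], [-0.0086, 0.0476, 0, 0], [-0.0086, 0.0476, 0, 0], [-0.0086, 0.0476, 0, 0], [-0.0086, 0.0476, 0, 0], [-0.0086, 0.0476, 0, 0], [-0.0086, 0.0476, 0, 0], [-0.0086, 0.0476, 0, 0], [-0.0086, 0.0476, 0, 0]]
  ],
  "claw": 0
}}

```text
time_s: 2.22
tcp_pos: [0.4314, 0.0409, 0.4271]
ee_rot: [[-0.984, 0.18, -0.0], [0.18, 0.984, 0.0], [0.0, 0.0, -1.0]]
wrist_force: [1.1, 0.0, 0.4]
gripper_width: 0.004
gripper_force: 0.0
```

Run:
```python
from h import *
s=sense();c=camera_model('wrist');i=capture('wrist');print(s['time_s'],s['tcp_pos'],np.round(s['ee_rot'],3),s['gripper_width'],s['wrist_force'],c)
cv2.imwrite('pics/w1.png',i[:,:,::-1]);np.save('w1.npy',c,allow_pickle=True)
for k in [(0.477,-.031,.13),(.498,.092,.13)]: print(proj(c,k))
```

```text
2.225 [0.43144506 0.04092471 0.42708885] [[-0.984  0.18  -0.   ]
 [ 0.18   0.984  0.   ]
 [ 0.     0.    -1.   ]] 0.00425287975116243 [1.07461418 0.01852183 0.35513829] {'fovy': 59.465284808513495, 'cx': 322.34033176122057, 'cy': 240.00812296594293, 'eye': array([0.35677714, 0.05482421, 0.5209222 ]), 'rotation': array([[ 1.80398188e-01,  9.45190501e-01,  2.72160634e-01],
       [ 9.83593547e-01, -1.73220193e-01, -5.03835270e-02],
       [-4.78313440e-04,  2.76784541e-01, -9.60931886e-01]])}
[258.66035694 260.67651524]
[385.77671144 259.21532365]
```

View pics/w1.png

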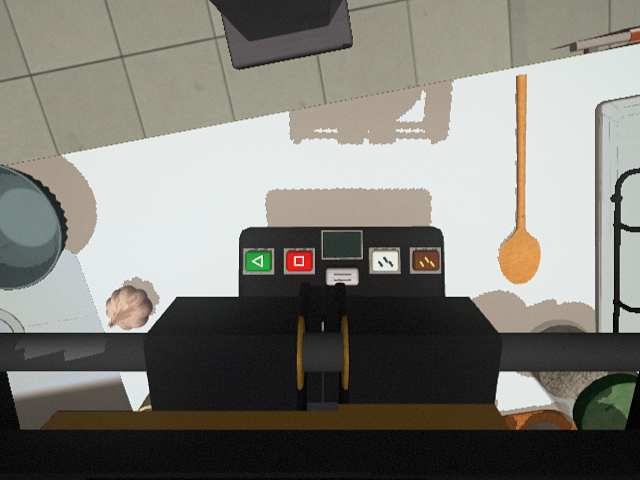

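The wrist view shows the keys clearly: green (258,261), red (299,261), white (385,261) and brown (426,261). The panel is aligned with the tool. I'll refine these with the three views and estimate the lid angle.

Run:
```python
from h import *
from scipy.optimize import least_squares
W=np.load('w1.npy',allow_pickle=True).item();C,D=camera_model('scene'),camera_model('side')
i=cv2.imread('pics/w1.png').astype(int);b,g,r=i[...,0],i[...,1],i[...,2]
K={}
for k,m,bx in (('green',(g>r+40)&(g>b+25),(240,245,278,277)),('red',(r>g+60)&(r>b+50),(280,245,318,277)),('white',i.min(2)>150,(366,245,404,277)),('brown',(r>b+30),(408,245,445,277))):
    m=m[bx[1]:bx[3],bx[0]:bx[2]];ys,xs=np.nonzero(m);K[k]=np.array([(xs.min()+xs.max())/2+bx[0],(ys.min()+ys.max())/2+bx[1]]);print(k,K[k],xs.min()+bx[0],xs.max()+bx[0],ys.min()+bx[1],ys.max()+bx[1])
S=dict(green=(308.56,268.05),red=(293.73,269.99),white=(261.8,274.46),brown=(246.5,276.05))
T=dict(green=(266.8,233.2),red=(266.1,225.4),white=(265.0,210.6))
yo=dict(green=-.082,red=-.042,white=.042,brown=.082)
for k in K:
    rs=[ray(W,K[k]),ray(C,S[k])]+([ray(D,T[k])] if k in T else []);p,e=tri(*rs);print(k,p.round(4),np.round(e,4))
    e0,d=ray(W,K[k]);print('  z=.133:',(e0+d*(.133-e0[2])/d[2]).round(4))
# model fit: x,y,yaw,s
n=np.array([-np.sin(.35),0,np.cos(.35)]);t=np.array([np.cos(.35),0,np.sin(.35)])
def pt(v,k):
    q=np.array([-.15,0,.13])+v[3]*t+.006*n+[0,yo[k],0];c,s=np.cos(v[2]),np.sin(v[2]);return np.array([v[0]+c*q[0]-s*q[1],v[1]+s*q[0]+c*q[1],q[2]])
f=lambda v:np.concatenate([proj(c,pt(v,k))-P[k] for c,P in((W,K),(C,S),(D,T)) for k in P])
o=least_squares(f,[.64,.02,-.18,-.005]);print(o.x,np.abs(o.fun).max(),o.fun.round(1))
for k in K:print(k,pt(o.x,k).round(4))
# lid angle sweep: project pad mid
x,y,w,_=o.x
for th in np.arange(.4,.8,.05):
    q=np.array([.112,0,.15])+[-.197*np.cos(th)+.034*np.sin(th),0,.197*np.sin(th)+.034*np.cos(th)]
    P=np.array([x+np.cos(w)*q[0],y+np.sin(w)*q[0],q[2]]);print(round(th,2),P.round(3),proj(D,P).round(1),proj(C,P).round(1))
```

```text
green [257.5 260.5] 245 270 251 270
red [298.5 260.5] 286 311 251 270
white [383. 261.] 369 397 252 270
brown [425.5 260.5] 413 438 251 270
green [ 0.4769 -0.0315  0.1299] [0.0007 0.0008 0.0002]
  z=.133: [ 0.4757 -0.0314  0.133 ]
red [0.4838 0.0082 0.13  ] [0.0007 0.0007 0.0004]
  z=.133: [0.4829 0.0079 0.133 ]
white [0.4989 0.0906 0.1294] [0.0016 0.0013 0.001 ]
  z=.133: [0.4982 0.0888 0.133 ]
brown [0.5065 0.1303 0.1299] [0.0001 0.0001]
  z=.133: [0.5052 0.1296 0.133 ]
[ 0.65653351  0.01850159 -0.18192917 -0.0166998 ] 1.0684849726804941 [ 0.3  0.   0.   0.   1.1 -0.4 -0.7  0.1  0.4  0.   0.5 -0.   0.6 -0.4
  0.4 -0.   0.  -0.   0.3  0.1  0.5 -0. ]
green [ 0.4767 -0.0318  0.1299]
red [0.484  0.0075 0.1299]
white [0.4992 0.0902 0.1299]
brown [0.5064 0.1295 0.1299]
0.4 [0.601 0.029 0.258] [306.1 173.7] [267.6 210.8]
0.45 [0.607 0.028 0.266] [308.2 170.7] [267.1 207.2]
0.5 [0.613 0.027 0.274] [310.5 167.9] [266.5 203.6]
0.55 [0.619 0.025 0.282] [313.  165.1] [265.9 200.1]
0.6 [0.626 0.024 0.289] [315.6 162.4] [265.3 196.7]
0.65 [0.633 0.023 0.296] [318.3 159.8] [264.6 193.4]
0.7 [0.64  0.022 0.303] [321.2 157.3] [264.  190.2]
0.75 [0.648 0.02  0.309] [324.2 155. ] [263.3 187.1]
```

Key positions agree to about 1 mm. The cooker's origin along x is less certain (0.648 to 0.657), so I'll check it with a rim, base and pad overlay.

Run:
```python
from h import *
D=camera_model('side');S=4
I=cv2.imread('pics/side0.png')[145:275,255:370];I=cv2.resize(I,None,fx=S,fy=S,interpolation=cv2.INTER_CUBIC)
out=[]
for s in(-.0167,-.0077):
    J=I.copy();w=-.182;x=.6565-(s+.0167)*np.cos(.35);x0=x;y=.0185+(.6565-x)*.18;x=.6565-(.6565-x)*.984
    L=lambda q:(S*(proj(D,[x+np.cos(w)*q[0]-np.sin(w)*q[1],y+np.sin(w)*q[0]+np.cos(w)*q[1],q[2]])-[255,145])).astype(int)
    for r,z in((.105,.15),(.105,0)):
        cv2.polylines(J,[np.array([L((r*np.cos(a),r*np.sin(a),z)) for a in np.linspace(0,6.28,60)])],1,(0,255,255),1)
    for th in(.5,.6,.7):
        R=lambda u,v,h:L((.112-u*np.cos(th)+h*np.sin(th),v,.15+u*np.sin(th)+h*np.cos(th)))
        cv2.polylines(J,[np.array([R(.185,-.032,.034),R(.209,-.032,.034),R(.209,.032,.034),R(.185,.032,.034)])],1,(0,0,255) if th==.6 else (255,0,0),1)
    out.append(J[:,:400]);print(s,x,y)
cv2.imwrite('pics/ov.png',np.hstack(out))
```

```text
-0.0167 0.6565 0.0185
-0.0077 0.6481809152550236 0.020021783794812745
```

View pics/ov.png

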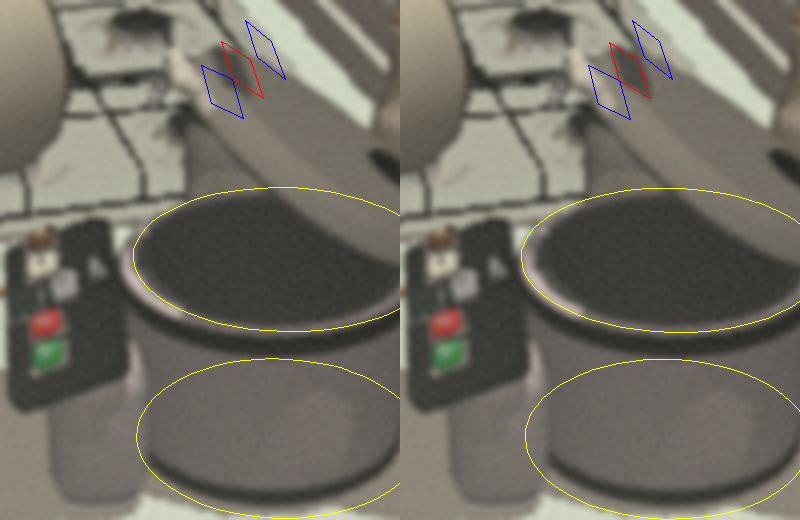

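The right overlay fits: the dark pad at (630,68) lies inside the 0.6 rad outline. So the origin is about (0.648, 0.020) and the lid is at about 0.6 rad. Next I go above the pad.

{"api": "jog_arm", "payload": {
  "rows": [
    [[-0.048, 0.0047, 0, 0], [-0.048, 0.0047, 0, 0], [-0.048, 0.0047, 0, 0], [-0.047, 0.0046, 0, 0], [0, 0, 0.025, 0], [0, 0, 0.025, 0], [0, 0, 0, 0]]
  ]
}}

```text
time_s: 3.15
tcp_pos: [0.622, 0.0232, 0.3744]
ee_rot: [[-0.984, 0.18, -0.006], [0.18, 0.984, -0.001], [0.006, -0.002, -1.0]]
wrist_force: [-0.4, 0.2, 1.0]
gripper_width: 0.007
gripper_force: 0.0
```

Run:
```python
from h import *
I=capture('side')[120:270,240:440,::-1];J=capture('scene')[160:310,200:400,::-1]
cv2.imwrite('pics/ap.png',cv2.resize(np.hstack([I,J]),(800,300),interpolation=cv2.INTER_CUBIC))
```

```text
(no output)
```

View pics/ap.png

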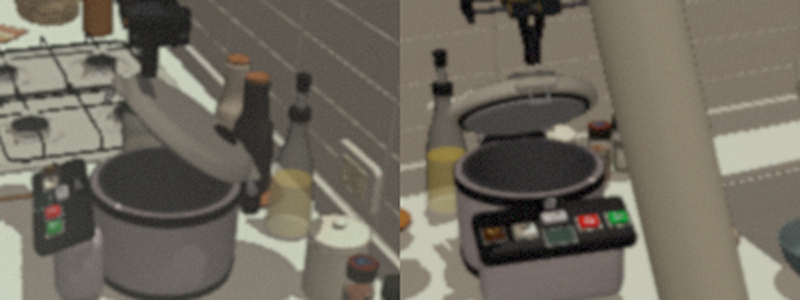

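The closed fingertips are just above the pad, centred on the lid. I'll follow the arc down to about 0.2 rad.

{"api": "jog_arm", "payload": {
  "rows": [
    [[0, 0, 0.008, 0], [0, 0, 0.008, 0], [0.0066, 0, 0.0076, 0], [0.0066, 0, 0.0076, 0], [0.0058, 0, 0.0081, 0], [0.0058, 0, 0.0081, 0], [0.005, 0, 0.0087, 0], [0.005, 0, 0.0087, 0], [0.0045, 0, 0.0092, 0], [0.0045, 0, 0.0092, 0]]
  ]
}}

```text
time_s: 4.5
tcp_pos: [0.5795, 0.0313, 0.2935]
ee_rot: [[-0.984, 0.18, 0.001], [0.18, 0.984, 0.0], [-0.001, 0.0, -1.0]]
wrist_force: [1.7, -0.6, 2.0]
gripper_width: 0.004
gripper_force: 0.7
```

{"api": "jog_arm", "payload": {
  "rows": [
    [[0.004, 0, 0.009, 0], [0.004, 0, 0.009, 0], [0.0036, 0, 0.008, 0], [0.003, 0, 0.006, 0], [0.001, 0, 0.005, 0], [0, 0, 0.002, 0], [0, 0, 0, 0]]
  ]
}}

```text
time_s: 5.38
tcp_pos: [0.5639, 0.0341, 0.2545]
ee_rot: [[-0.984, 0.18, -0.001], [0.18, 0.984, 0.0], [0.001, -0.0, -1.0]]
wrist_force: [0.7, 0.0, 2.0]
gripper_width: 0.006
gripper_force: 0.6
```

{"api": "jog_arm", "payload": {
  "rows": [
    [[0, 0, 0.002, 0], [0, 0, 0.002, 0], [0, 0, 0, 0]]
  ]
}}

```text
time_s: 5.75
tcp_pos: [0.5638, 0.0341, 0.2539]
ee_rot: [[-0.984, 0.179, 0.0], [0.179, 0.984, -0.001], [-0.0, -0.0, -1.0]]
wrist_force: [-6.1, 2.2, 16.2]
gripper_width: 0.004
gripper_force: 7.7
```

{"api": "jog_arm", "payload": {
  "rows": [
    [[0, 0, 0.002, 0], [0, 0, 0, 0]]
  ]
}}

```text
time_s: 6.0
tcp_pos: [0.5638, 0.0341, 0.2538]
ee_rot: [[-0.984, 0.179, 0.001], [0.179, 0.984, -0.001], [-0.002, -0.0, -1.0]]
wrist_force: [-9.4, 2.4, 23.0]
gripper_width: 0.009
gripper_force: 11.4
```

{"api": "jog_arm", "payload": {
  "rows": [
    [[0, 0, -0.02, 0], [0, 0, -0.03, 0], [0, 0, -0.015, 0], [0.0274, 0.0143, 0, 0], [0.0274, 0.0142, 0, 0], [0.0274, 0.0142, 0, 0], [0, 0, 0, 0]]
  ]
}}

```text
time_s: 6.88
tcp_pos: [0.4895, 0.0914, 0.3134]
ee_rot: [[-0.984, 0.178, -0.002], [0.178, 0.984, -0.0], [0.002, -0.001, -1.0]]
wrist_force: [-0.1, 0.7, 0.5]
gripper_width: 0.002
gripper_force: 0.0
```

Run:
```python
from h import *
I=capture('side')[120:270,240:440,::-1];W=capture('wrist')[:,:,::-1]
cv2.imwrite('pics/w2.png',np.hstack([cv2.resize(W,(400,300)),cv2.resize(I,(400,300))]))
```

```text
(no output)
```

View pics/w2.png

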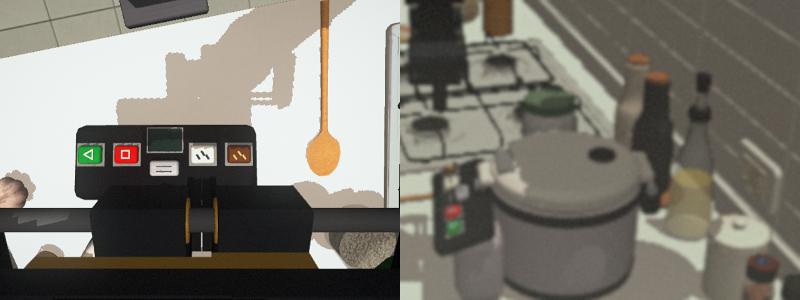

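The lid is shut in the side view (right half), and in the wrist view the fingers line up with the white key at (203,154). Descending.

{"api": "jog_arm", "payload": {
  "rows": [
    [[0, 0, 0.035, 0], [0, 0, 0.035, 0], [0, 0, 0.025, 0], [0, 0, 0.006, 0], [0, 0, 0, 0]]
  ]
}}

```text
time_s: 7.6
tcp_pos: [0.4917, 0.0906, 0.2131]
ee_rot: [[-0.984, 0.181, -0.0], [0.181, 0.984, -0.0], [0.0, -0.0, -1.0]]
wrist_force: [-0.3, 0.4, 0.0]
gripper_width: 0.007
gripper_force: 0.0
```

{"api": "jog_arm", "payload": {
  "rows": [
    [[0, 0, 0.002, 0], [0, 0, 0.002, 0], [0, 0, 0, 0]]
  ]
}}

```text
time_s: 7.98
tcp_pos: [0.4911, 0.0909, 0.2094]
ee_rot: [[-0.984, 0.18, 0.001], [0.18, 0.984, 0.0], [-0.0, 0.0, -1.0]]
wrist_force: [-0.4, -0.6, 0.9]
gripper_width: 0.005
gripper_force: 0.0
```

{"api": "jog_arm", "payload": {
  "rows": [
    [[0, 0, 0.002, 0], [0, 0, 0.001, 0], [0, 0, 0, 0]]
  ]
}}

```text
time_s: 8.35
tcp_pos: [0.4911, 0.0908, 0.2059]
ee_rot: [[-0.984, 0.18, -0.0], [0.18, 0.984, -0.0], [0.0, -0.0, -1.0]]
wrist_force: [-0.3, -0.3, 0.2]
gripper_width: 0.005
gripper_force: 0.0
```

{"api": "jog_arm", "payload": {
  "rows": [
    [[0, 0, 0.002, 0], [0, 0, 0.001, 0], [0, 0, 0, 0]]
  ]
}}

```text
time_s: 8.72
tcp_pos: [0.4915, 0.0909, 0.2034]
ee_rot: [[-0.984, 0.18, 0.001], [0.18, 0.984, 0.0], [-0.001, 0.0, -1.0]]
wrist_force: [0.4, 0.2, 2.7]
gripper_width: 0.006
gripper_force: 0.9
```

{"api": "jog_arm", "payload": {
  "rows": [
    [[0, 0, 0.002, 0], [0, 0, 0, 0]]
  ]
}}

```text
time_s: 8.98
tcp_pos: [0.4916, 0.091, 0.2014]
ee_rot: [[-0.984, 0.18, 0.001], [0.18, 0.984, 0.0], [-0.001, 0.001, -1.0]]
wrist_force: [0.1, 0.4, 4.0]
gripper_width: 0.005
gripper_force: 1.5
```

Contact came at about z = 0.2045. I push on to the hard stop.

{"api": "jog_arm", "payload": {
  "rows": [
    [[0, 0, 0.001, 0], [0, 0, 0.001, 0], [0, 0, 0, 0]]
  ]
}}

```text
time_s: 9.35
tcp_pos: [0.4917, 0.091, 0.1999]
ee_rot: [[-0.984, 0.18, 0.002], [0.18, 0.984, 0.0], [-0.002, 0.001, -1.0]]
wrist_force: [0.1, -1.2, 6.9]
gripper_width: 0.005
gripper_force: 3.0
```

{"api": "jog_arm", "payload": {
  "rows": [
    [[0, 0, 0.001, 0], [0, 0, 0.001, 0], [0, 0, 0, 0]]
  ]
}}

```text
time_s: 9.72
tcp_pos: [0.4919, 0.091, 0.1995]
ee_rot: [[-0.984, 0.179, 0.003], [0.179, 0.984, 0.0], [-0.003, 0.001, -1.0]]
wrist_force: [-2.8, -0.4, 15.1]
gripper_width: 0.003
gripper_force: 7.7
```

The white key is at its stop. Now on to green, 123 mm along tool -y.

{"api": "jog_arm", "payload": {
  "rows": [
    [[0, 0, -0.015, 0], [0, 0, -0.02, 0], [0, -0.031, 0, 0], [0, -0.031, 0, 0], [0, -0.031, 0, 0], [0, -0.03, 0, 0], [0, 0, 0, 0], [0, 0, 0, 0]]
  ]
}}

```text
time_s: 10.72
tcp_pos: [0.4685, -0.03, 0.2315]
ee_rot: [[-0.984, 0.181, -0.002], [0.181, 0.984, 0.0], [0.002, -0.0, -1.0]]
wrist_force: [-0.2, -0.1, -0.9]
gripper_width: 0.008
gripper_force: 0.0
```

Run:
```python
from h import *
W=capture('wrist')[:,:,::-1];cv2.imwrite('pics/w3.png',W)
s=sense();d=np.array([.4757,-.0314,.133])-s['tcp_pos'];print(s['tcp_pos'],np.array(s['ee_rot']).T@d)
```

```text
[ 0.46875834 -0.02968038  0.23160283] [-0.00724589 -0.00043234  0.09859499]
```

View pics/w3.png

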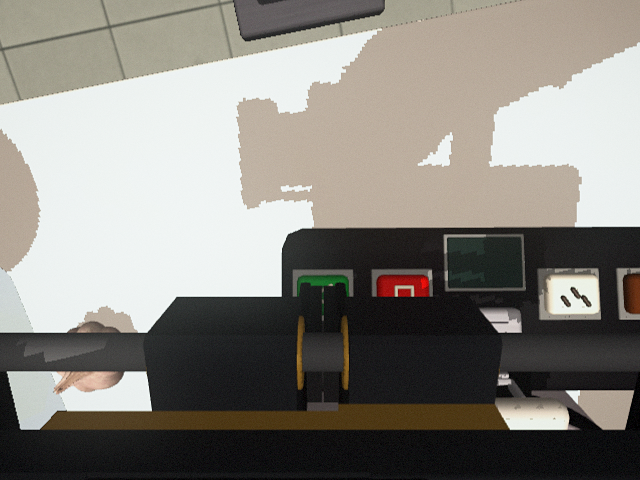

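The fingers at column 323 are centred on the green key (columns 297-349), clear of red. Pressing.

{"api": "jog_arm", "payload": {
  "rows": [
    [[0, 0, 0.012, 0], [0, 0, 0.01, 0], [0, 0, 0.003, 0], [0, 0, 0.002, 0], [0, 0, 0.002, 0], [0, 0, 0.001, 0], [0, 0, 0, 0]]
  ]
}}

```text
time_s: 11.65
tcp_pos: [0.4694, -0.0302, 0.2026]
ee_rot: [[-0.984, 0.18, 0.002], [0.18, 0.984, 0.0], [-0.001, 0.0, -1.0]]
wrist_force: [0.3, -0.0, 2.5]
gripper_width: 0.005
gripper_force: 1.1
```

{"api": "jog_arm", "payload": {
  "rows": [
    [[0, 0, 0.001, 0], [0, 0, 0.001, 0], [0, 0, 0, 0]]
  ]
}}

```text
time_s: 12.02
tcp_pos: [0.4696, -0.0301, 0.2005]
ee_rot: [[-0.984, 0.18, 0.002], [0.18, 0.984, 0.0], [-0.002, 0.0, -1.0]]
wrist_force: [0.7, 0.7, 4.1]
gripper_width: 0.007
gripper_force: 1.7
```

{"api": "jog_arm", "payload": {
  "rows": [
    [[0, 0, 0.001, 0], [0, 0, 0.001, 0], [0, 0, 0, 0]]
  ]
}}

```text
time_s: 12.4
tcp_pos: [0.4697, -0.0301, 0.1995]
ee_rot: [[-0.984, 0.179, 0.002], [0.179, 0.984, -0.0], [-0.002, 0.0, -1.0]]
wrist_force: [-1.1, 0.6, 10.7]
gripper_width: 0.005
gripper_force: 5.2
```

{"api": "jog_arm", "payload": {
  "rows": [
    [[0, 0, 0.001, 0], [0, 0, 0, 0]]
  ]
}}

```text
time_s: 12.65
tcp_pos: [0.4698, -0.0301, 0.1993]
ee_rot: [[-0.984, 0.179, 0.003], [0.179, 0.984, -0.0], [-0.003, 0.0, -1.0]]
wrist_force: [-1.4, -0.4, 16.1]
gripper_width: 0.005
gripper_force: 7.8
```

{"api": "jog_arm", "payload": {
  "rows": [
    [[0, 0, -0.02, 0], [0, 0, -0.03, 0], [0, 0, -0.04, 0], [0, 0, -0.04, 0], [0, 0, 0, 0], [0, 0, 0, 0]]
  ]
}}

```text
time_s: 13.4
tcp_pos: [0.4678, -0.0301, 0.3254]
ee_rot: [[-0.984, 0.181, -0.004], [0.181, 0.984, 0.0], [0.004, -0.0, -1.0]]
wrist_force: [-0.2, 0.3, -0.8]
gripper_width: 0.005
gripper_force: 0.0
```

Run:
```python
from h import *
I=capture('side')[120:270,240:440,::-1];W=capture('wrist')[:,:,::-1]
cv2.imwrite('pics/w4.png',np.hstack([cv2.resize(W,(400,300)),cv2.resize(I,(400,300))]))
```

```text
(no output)
```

View pics/w4.png

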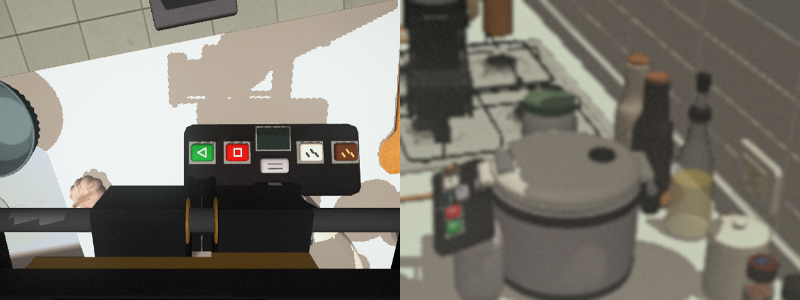

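The lid is still shut, the keys are out again and nothing nearby has moved. Handing in.

```bash
python3 -c "from station import *;print(finish_job())"
```

```text
the job is handed in; nothing more can be done
None
```

I pushed the lid down until it stayed shut, then pressed the white-rice key and the green start key, each to its hard stop, and handed the job in after about 13.5 s with the arm clear; no verdict was reported.

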